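# Restock the roller rack of the binding bench

## Robot

A 6-joint arm with a two-finger parallel gripper is mounted at the origin on a cart in front of the work surface, level with it; the furniture and walls round the work are solid. World frame = base frame: x ahead of the robot, y to its left, z up, the work surface at z = 0. Lengths are in m, angles in rad, forces in N, time in s.
With the tool pointing down it reaches from about 0.35 to 0.975 m from the base axis. Payload 7.1 kg.
Tool frame: the origin (TCP) lies midway between the tips of the shut fingers; the grasp point (between the pads) lies 19 mm behind it; z points along the fingers, y is the line along which they close (so a half turn about z gives the same grasp; the last joint's range is limited). The gripper opens to 88 mm and grips with 3 to 60 N. Pads are 20 mm wide; open, the fingers measure 115 mm over their backs; the gripper's body (75 mm by 178 mm) begins 61 mm behind the grasp point.
Start: joints at [1.2, 0.423, 1.63, -0, 1.089, -0.019], TCP at [0.215, 0.587, 0.223] pointing down, gripper open.
Joint ranges: [-3, 3], [-0.9, 2.11], [0.09, 2.58], [-1.31, 4.45], [0.11, 2.69], [-2.54, 2.54]. Speed limits (rad/s): [2.39, 2.39, 3.01, 3.14, 3.14, 3.14].

## Interface

Orientations are given as a unit quaternion [w, x, y, z].
In Python, from station import move_pose, movel, movej, command_gripper, wait, inverse_kinematics, read_camera, camera_info, MotionError, job_done, get_time, get_joint_pos, get_qvel, get_effort, get_tcp_pos, get_ee_rot, get_ft_force, get_ft_torque, get_grip_width, get_finger_force gives the robot as it stands. Calls block until the motion is done:
- move_pose(position, orientation): joint-space move of the TCP to a pose.
- movel(position, frame=None, v=0.15, until_force=None): straight line of the TCP; frame=None keeps the orientation; v is the mean speed in m/s. With until_force (N) it stops when the force on the tool has changed by that much, and returns True; else False.
- movej(angles): joint-space move.
- command_gripper(opening): opening from 0.0 (shut) to 1.0 (fully open); the grip force is fixed at half the most; returns when the fingers have stopped.
- wait(seconds).
- inverse_kinematics(position, orientation): joint angles nearest the present ones, or None.
- read_camera(name): name is "side" or "top"; returns the picture (480x640x3 uint8, red, green, blue); there is no depth.
- camera_info(name): a dict with "intrinsics" (3x3 intrinsics, pixels), "T" (4x4, takes a point from camera to world coordinates). Camera axes: x right, y up, looking along -z (the intrinsics and any distortion apply to the point x, -y, -z); pixel columns grow to the right and rows downward; lengths in m; the calibration is good to about 2 mm. A picture is of the moment at which its call begins. camera_info takes no time and is no camera call.
A pose or a line that the arm cannot do raises MotionError and nothing moves.
- job_done(): hands the job in; it is judged then, once.
Readings, each from a call of its own:
- get_time(): time.
- get_joint_pos(): joint angles.
- get_qvel(): joint speeds.
- get_effort(): joint torques, N m.
- get_tcp_pos(): TCP position.
- get_ee_rot(): TCP orientation.
- get_ft_force(): force on the tool from outside, world axes, zero at the start.
- get_ft_torque(): the same for the moment, N m.
- get_grip_width(): opening from 0.0 (shut) to 1.0 (fully open).
- get_finger_force(): force on a finger pad.
Only numpy, scipy, OpenCV 4.12 (cv2) and the standard library are available. Lean on these libraries where they do the work, as an engineer would, in place of code of your own. Each camera call takes 0.05 s, during which the arm holds its last target. There are 200 camera calls.

## Task

Stock the two-lane roller rack for the day's binding work: first take away the board offcut that lies across its rails and blocks both lanes, and lay it flat on the bench hook, close in front of its stop batten and along it. Then unstack the pile of wax tins and the pile of thread cartons and put every one, right way up, on the rollers at the upper end, tins in the wide lane with their long side across it and cartons in the narrow lane with their long side along it, so that they run down and stand in two closed rows from the stop. Do not shift the jar.

Things in the scene. Friction and masses are not known exactly. Their poses are not given: they have to be found in the camera images.
- rack: Two-lane gravity roller rack, plywood, 300 mm long, 180 mm wide, fixed. Origin: centre of its underside; +x uphill to the loading end, -x to the stop board. The roller tops rise 0.14 rad towards +x and lie 54 mm over the bench at the origin. Three rails, 9 mm thick, lips 12 mm above the rollers. WIDE lane on the +y side, 82 mm between rails; NARROW lane on the -y side, 53 mm.
- tin_load (a point): On the roller tops, middle of the wide lane, in its loading stretch 65 mm from the upper end. Fixed to the rack. The cross rollers (18 mm thick, every 25 mm) turn freely: what is set on them runs down to the stop, or to the piece before it, by itself in 1 to 3 s.
- carton_load (a point): On the roller tops, middle of the narrow lane, in its loading stretch 65 mm from the upper end. Fixed to the rack.
- tin_place1 (a point): Where the centre of the first (against the stop) tin of the row in the wide lane comes to rest. Fixed to the rack.
- tin_place2 (a point): Where the centre of the second tin of the row in the wide lane comes to rest. Fixed to the rack.
- tin_place3 (a point): Where the centre of the third tin of the row in the wide lane comes to rest. Fixed to the rack.
- carton_place1 (a point): Where the centre of the first (against the stop) carton of the row in the narrow lane comes to rest. Fixed to the rack.
- carton_place2 (a point): Where the centre of the second carton of the row in the narrow lane comes to rest. Fixed to the rack.
- carton_place3 (a point): Where the centre of the third carton of the row in the narrow lane comes to rest. Fixed to the rack.
- tin1_mid (a point): Yellow wax tin: body 56 (x) x 72 (y) x 30 mm with a smaller raised lid 40 x 56 x 6 mm on top, 36 mm high in all, 0.05 kg. The point is its centre, 18 mm over its underside; z up, y along the long side. Bottom tin of the pile.
- tin2_mid (a point): Yellow wax tin: body 56 (x) x 72 (y) x 30 mm with a smaller raised lid 40 x 56 x 6 mm on top, 36 mm high in all, 0.05 kg. The point is its centre, 18 mm over its underside; z up, y along the long side. Stands on tin1.
- tin3_mid (a point): Yellow wax tin: body 56 (x) x 72 (y) x 30 mm with a smaller raised lid 40 x 56 x 6 mm on top, 36 mm high in all, 0.05 kg. The point is its centre, 18 mm over its underside; z up, y along the long side. Stands on tin2; not there in every start.
- carton1_mid (a point): Small red and white carton of thread, a plain box 44 (x) x 62 (y) x 22 mm, 0.03 kg. The point is its centre, 11 mm over its underside; z up, y along the long side. Bottom carton of the pile.
- carton2_mid (a point): Small red and white carton of thread, a plain box 44 (x) x 62 (y) x 22 mm, 0.03 kg. The point is its centre, 11 mm over its underside; z up, y along the long side. Stands on carton1.
- carton3_mid (a point): Small red and white carton of thread, a plain box 44 (x) x 62 (y) x 22 mm, 0.03 kg. The point is its centre, 11 mm over its underside; z up, y along the long side. Stands on carton2; not there in every start.
- offcut_mid (a point): Brown board offcut 50 (x) x 200 (y) x 14 (z) mm, 0.12 kg; at the start it lies across the rack on the lips of the rails, near mid-length, and shuts both lanes. The point is its centre; y along its length.
- bench_hook: Wooden bench hook, fixed, a board 150 (x) x 220 (y) x 18 mm with a stop batten 30 mm wide and 20 mm high on top along its +x edge (x = 45 to 75 mm). Origin: centre of its underside on the bench. The free top (x = -75 to 45 mm) lies 18 mm over the bench.
- jar: Bystander: glass jar with a metal lid, 70 mm wide, 88 mm high, full. Origin at the centre of its underside.

How it is judged:
By the outcome, as a careful person would: the job done as asked, in the order asked, and still so for the second after the job is handed in, with the robot touching nothing.
Of tin3, carton3 only 1 to 2 are there at a start; the rules pass over those that are not, and their reading is None.
At some moment in a run one of offcut may be knocked a few centimetres aside while the robot is not near it.
Once in a run the grip may slacken for a moment while it holds something.
It also fails if it takes over 208 s, if anything falls off the work surface, if the arm or the gripper's body presses on something with over 40 N, if the wrist force passes 120 N, or if a joint passes its speed limit or range.

## Working session

There is one attempt and no reset: what is moved stays moved. The work goes in short steps, each a Python script; the robot and the scene stay as the last script left them, time stands still between calls to the robot, and variables do not carry over. Pictures are saved under pics/ and viewed, at most 14 in all, crops included, and the job is handed in when it is done.

```bash
mkdir -p pics; python3 - <<'E'
from station import *
import cv2,numpy as np
np.set_printoptions(precision=4,suppress=True)
for n in("top","side"):
    im=read_camera(n); cv2.imwrite(f"pics/{n}0.png",im[:,:,::-1]); print(n,camera_info(n))
print(get_time(),get_tcp_pos(),get_ee_rot())
E
```

```text
top {'intrinsics': array([[462.0251,   0.    , 319.1173],
       [  0.    , 462.0251, 246.8134],
       [  0.    ,   0.    ,   1.    ]]), 'T': array([[ 0.0157,  0.9991, -0.0388,  0.5306],
       [-0.9998,  0.0154, -0.0082, -0.0104],
       [-0.0076,  0.039 ,  0.9992,  0.992 ],
       [ 0.    ,  0.    ,  0.    ,  1.    ]])}
side {'intrinsics': array([[560.5649,   0.    , 322.5048],
       [  0.    , 560.5649, 243.2173],
       [  0.    ,   0.    ,   1.    ]]), 'T': array([[-0.9863,  0.0586, -0.1545,  0.4159],
       [-0.1639, -0.4668,  0.8691,  0.8622],
       [-0.0212,  0.8824,  0.4699,  0.5715],
       [ 0.    ,  0.    ,  0.    ,  1.    ]])}
0.1 [0.2152 0.5863 0.222 ] [-0.0001  0.175   0.9846 -0.0007]
```

View pics/top0.png

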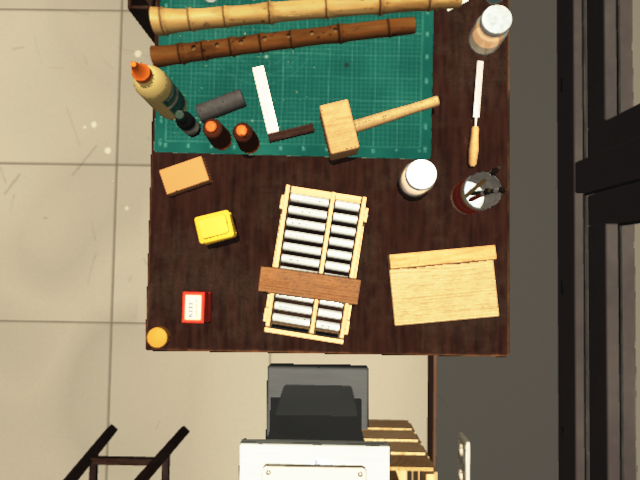

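View pics/side0.png

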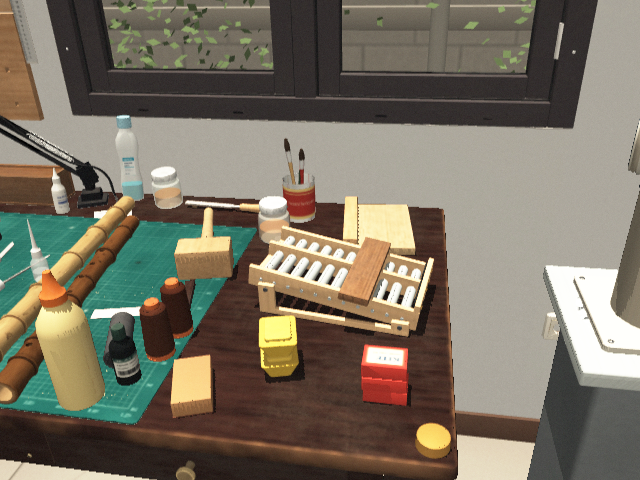

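```bash
cat > h.py <<'E'
from station import *
import cv2,numpy as np
from scipy.spatial.transform import Rotation as Ro
np.set_printoptions(precision=4,suppress=True)
C={n:camera_info(n) for n in("top","side")}
def ray(n,p):
    K,T=C[n]["intrinsics"],C[n]["T"]; d=np.linalg.inv(K)@[p[0],p[1],1]
    return T[:3,3],T[:3,:3]@(d*[1,-1,-1])
def onz(n,p,z):
    o,d=ray(n,p); return o+d*(z-o[2])/d[2]
def proj(n,X):
    K,T=C[n]["intrinsics"],C[n]["T"]; c=T[:3,:3].T@(np.array(X)-T[:3,3]); q=K@(c*[1,-1,-1]); return q[:2]/q[2]
def tri(pt,ps):
    o1,d1=ray("top",pt);o2,d2=ray("side",ps)
    s=np.linalg.lstsq(np.c_[d1,-d2],o2-o1,rcond=None)[0]
    a,b=o1+d1*s[0],o2+d2*s[1]; return (a+b)/2,np.linalg.norm(a-b)
def shot(n,name=None):
    im=np.ascontiguousarray(read_camera(n)[:,:,::-1])
    if name: cv2.imwrite(f"pics/{name}.png",im)
    return im
def mask(im,lo,hi):
    h=cv2.cvtColor(im,cv2.COLOR_BGR2HSV)
    return cv2.inRange(h,np.array(lo),np.array(hi))
E
python3 - <<'E'
from h import *
t=cv2.imread("pics/top0.png");s=cv2.imread("pics/side0.png")
R=lambda im,x,y,w,h,W,H:cv2.resize(im[y:y+h,x:x+w],(W,H),interpolation=cv2.INTER_CUBIC)
cv2.imwrite("pics/c1.png",R(t,250,175,130,175,445,600))
a=R(s,240,220,200,190,600,570);cv2.imwrite("pics/c2.png",a)
b=np.hstack([R(t,165,195,90,140,385,600)]);cv2.imwrite("pics/c3.png",b)
E
```

```text
(no output)
```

View pics/c1.png

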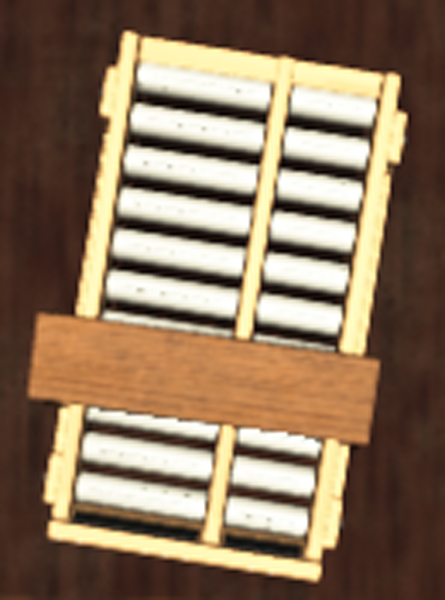

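View pics/c2.png

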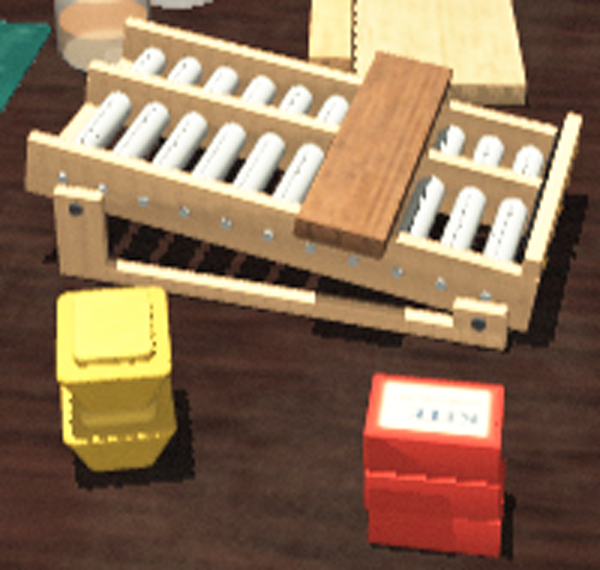

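View pics/c3.png

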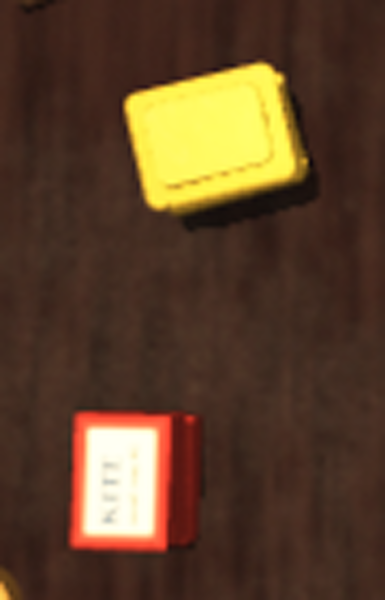

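```bash
python3 - <<'E'
from h import *
P=lambda u,v:(250+u/3.423-.35,175+v/3.423-.35)
Q=lambda u,v:(240+u/3-.33,220+v/3-.33)
for n,a,b in[("UL",(123,33),(33,133)),("UR",(400,76),(128,20)),("stopR",(322,570),(575,117))]: print(n,*tri(P(*a),Q(*b)))
print("midU",onz("top",P(284,58),.086),"midL",onz("top",P(212,542),.046))
for n,a,z in[("ULo",(123,33),.087),("URo",(400,76),.087),("LLo",(56,520),.046),("LRo",(322,562),.046)]: print(n,onz("top",P(*a),z))
# offcut corners
pts=[onz("top",P(*p),.073) for p in[(37,314),(379,360),(367,443),(28,398)]]; print("off",np.mean(pts,0),pts)
print("offtri",*tri(P(37,314),Q(297,232)),*tri(P(367,443),Q(452,70)))
t=cv2.imread("pics/top0.png")
def big(m,roi):
    k=np.zeros_like(m);x,y,w,h=roi;k[y:y+h,x:x+w]=m[y:y+h,x:x+w]
    return max(cv2.findContours(k,0,1)[0],key=cv2.contourArea)
c=big(mask(t,(20,120,110),(35,255,255)),(165,195,90,60)); r=cv2.minAreaRect(c); print(r)
D=lambda p:(165+p[0]/4.278-.38,195+p[1]/4.278-.38)
for pts,z in(([(124,96),(272,64),(300,175),(158,212)],.066),([(74,412),(170,412),(165,550),(70,548)],.066)):
    W=np.array([onz("top",D(p),z) for p in pts]);print(W.mean(0),np.linalg.norm(np.diff(W,axis=0),axis=1),W[1]-W[0],W[2]-W[1],W[3]-W[2])
# tri for heights
print("carton",*tri(D((74,412)),Q(366,446)),*tri(D((170,412)),Q(373,375)))
B=[(388,253),(496,246),(499,317),(394,325)]
print("hook",[onz("top",p,.03) for p in B])
E
```

```text
UL [0.6855 0.0643 0.0915] 0.0037054496291897753
UR [ 0.6654 -0.0948  0.0863] 0.0005198937763805022
stopR [ 0.377  -0.0552  0.0565] 0.0019501693508336558
midU [ 0.6752 -0.0279  0.086 ] midL [0.3917 0.0099 0.046 ]
ULo [0.6881 0.0651 0.087 ]
URo [ 0.6656 -0.0947  0.087 ]
LLo [0.4031 0.103  0.046 ]
LRo [ 0.381  -0.0556  0.046 ]
off [0.4896 0.0164 0.073 ] [array([0.5256, 0.1132, 0.073 ]), array([ 0.5021, -0.0857,  0.073 ]), array([ 0.4541, -0.0794,  0.073 ]), array([0.4768, 0.1174, 0.073 ])]
offtri [0.5251 0.1135 0.0701] 0.000889708428069286 [ 0.4535 -0.0795  0.0714] 0.0007366287836797202
((214.64764404296875, 226.59866333007812), (29.389659881591797, 38.210411071777344), 74.35775756835938)
[0.6041 0.2083 0.066 ] [0.0713 0.0541 0.0689] [ 0.0162 -0.0695  0.    ] [-0.0522 -0.0144  0.    ] [-0.0184  0.0664  0.    ]
[0.4424 0.2483 0.066 ] [0.045  0.0642 0.0445] [ 0.0007 -0.045   0.    ] [-0.0642  0.0007  0.    ] [0.0002 0.0445 0.    ]
carton [0.4724 0.2714 0.0627] 0.0026786443834561553 [0.4737 0.2252 0.0668] 0.0021615199566755844
hook [array([ 0.5573, -0.146 ,  0.03  ]), array([ 0.5753, -0.37  ,  0.03  ]), array([ 0.4287, -0.3763,  0.03  ]), array([ 0.4086, -0.1599,  0.03  ])]
```

```bash
python3 - <<'E'
from h import *
t=cv2.imread("pics/top0.png");s=cv2.imread("pics/side0.png")
R=lambda im,x,y,w,h,W,H:cv2.resize(im[y:y+h,x:x+w],(W,H),interpolation=cv2.INTER_CUBIC)
cv2.imwrite("pics/c4.png",R(t,380,150,130,180,433,600))
E
```

```text
(no output)
```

View pics/c4.png

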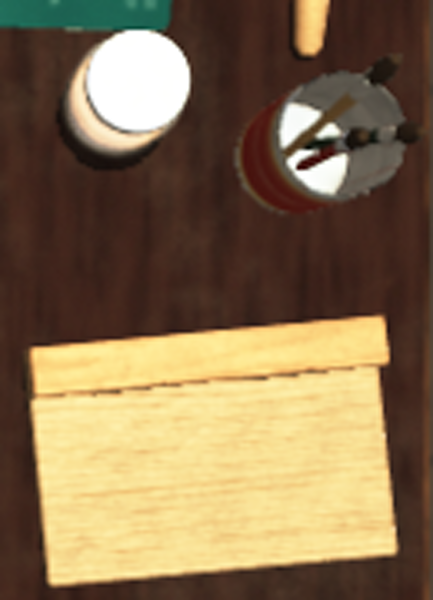

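```bash
python3 - <<'E'
from h import *
P=lambda u,v:(380+u/3.331-.35,150+v/3.331-.35)
for p,z in[((30,348),.038),((386,316),.038),((389,361),.038),((33,396),.038),((48,585),.018),((397,553),.018)]: print(onz("top",P(*p),z))
print("jar",onz("top",P(137,81),.088))
E
```

```text
[ 0.5548 -0.1463  0.038 ]
[ 0.578 -0.366  0.038]
[ 0.5502 -0.3679  0.038 ]
[ 0.5251 -0.1484  0.038 ]
[ 0.4065 -0.1619  0.018 ]
[ 0.4302 -0.3805  0.018 ]
jar [ 0.7122 -0.2007  0.088 ]
```

```bash
cat >> h.py <<'E'
TH=-.136; RO=np.array([.5285,.0053,0]); SL=.14
HK=np.array([.4924,-.2637,0]); HY=.108
def down(yaw,tilt=0,q=np.pi/2):   # closing along x of frame yaw (q=pi/2)
    R=Ro.from_euler('z',yaw)*Ro.from_euler('y',-tilt)*Ro.from_euler('z',q)*Ro.from_euler('x',np.pi)
    x,y,z,w=R.as_quat(); return np.array([w,x,y,z])
def fr(o,yaw,p): return o+Ro.from_euler('z',yaw).apply(p)
def rackp(x,y,n): # n above roller surface along its normal
    return fr(RO,TH,[x-n*np.sin(SL),y,.054+x*np.tan(SL)+n*np.cos(SL)])
def pick(p,q,op,up=.25,tilt=None):
    p=np.array(p,float); a=p+np.array([0,0,.06]) if tilt is None else tilt
    command_gripper(op); b=a.copy(); b[2]=max(b[2],up); move_pose(b,q); movel(a,v=.3)
    hit=movel(p,v=.08,until_force=6); command_gripper(0); w=get_grip_width()*88
    print("pick hit",hit,"tcp",get_tcp_pos(),"width mm",w,"F",get_finger_force())
    movel(a,v=.12); movel(b,v=.3); print(" after lift width",get_grip_width()*88,get_time())
def load(y,d,op):
    q=down(TH,SL); a=rackp(.085,y,.06); b=a.copy(); b[2]=.25
    move_pose(b,q); print(" width before place",get_grip_width()*88)
    movel(a,v=.2); hit=movel(rackp(.085,y,d),v=.05,until_force=4); print("place hit",hit,get_tcp_pos())
    command_gripper(op); movel(rackp(.085,y,.06),v=.1); movel(b,v=.3); print(get_time())
E
python3 - <<'E'
from h import *
c=np.array([.4896,.0164,0])
x=(Ro.from_euler('z',-TH).apply(c-RO))[0]; print("local x",x)
q=down(-.118,SL)
n=.011 # tip above rollers: lip 12
P=lambda n:np.r_[c[:2]-n*np.sin(SL)*0, 0]+np.array([0,0,.054+x*np.tan(SL)+n])
pick(P(.012),q,.9,tilt=P(.07))
# place
q=down(HY); T=fr(HK,HY,[-.006,0,0])
move_pose(T+[0,0,.2],q); print(get_grip_width()*88)
movel(T+[0,0,.06],v=.2); print(movel(T+[0,0,.0185],v=.04,until_force=5),get_tcp_pos())
command_gripper(57/88); movel(T+[0,0,.15],v=.15); print(get_time())
move_pose(fr(HK,HY,[-.06,.0,.2]),q)
shot("top","t1");shot("side","s1")
E
```

```text
local x -0.040045757656750634
pick hit False tcp [0.4898 0.0164 0.0606] width mm 49.82187193131813 F 30.00049352645874
 after lift width 49.54741001644834 6.0
49.831356238584526
True [ 0.4861 -0.2642  0.0185]
10.3333
```

View pics/s1.png

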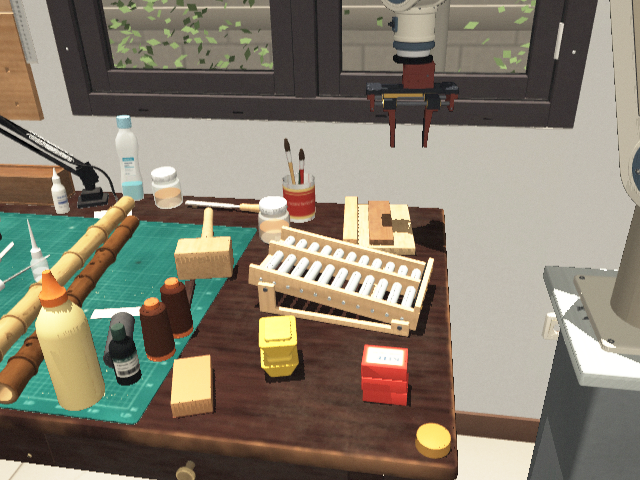

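The offcut lies flat on the hook around pixel (380,222), with a gap to the batten. Next I push it up to the batten and start on the tins.

```bash
python3 - <<'E'
from h import *
q=down(HY); command_gripper(0)
f=lambda x,z:fr(HK,HY,[x,0,z])
move_pose(f(-.06,.1),q); movel(f(-.06,.022),v=.15)
print(movel(f(-.035,.022),v=.06,until_force=8),movel(f(-.008,.022),v=.02,until_force=5))
print("local",Ro.from_euler('z',-HY).apply(get_tcp_pos()-HK),get_ft_force())
movel(f(-.06,.022),v=.15); movel(f(-.06,.2),v=.3)
# tin 2
pick([.6041,.2083,.040],down(np.radians(14.7)),.9)
im=shot("top","t2")
load(.031,.0045,.78)
wait(1.5); shot("top","t3"); shot("side","s3"); print(get_time())
E
```

```text
False True
local [-0.0155  0.0002  0.0216] [-0.2737 -0.1577 -0.0495]
pick hit False tcp [0.6043 0.2084 0.0404] width mm 55.764095841499376 F 30.00034511089325
 after lift width 56.27111442351816 22.0833
 width before place 56.02611901858329
place hit False [0.6165 0.0246 0.0708]
26.6333
28.2333
```

```bash
python3 - <<'E'
from h import *
t=cv2.imread("pics/t3.png");s=cv2.imread("pics/s3.png")
R=lambda im,x,y,w,h,W,H:cv2.resize(im[y:y+h,x:x+w],(W,H),interpolation=cv2.INTER_CUBIC)
cv2.imwrite("pics/c5.png",np.hstack([R(t,160,160,350,200,800,457)]))
cv2.imwrite("pics/c6.png",R(s,220,180,240,220,655,600))
E
```

```text
(no output)
```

View pics/c5.png

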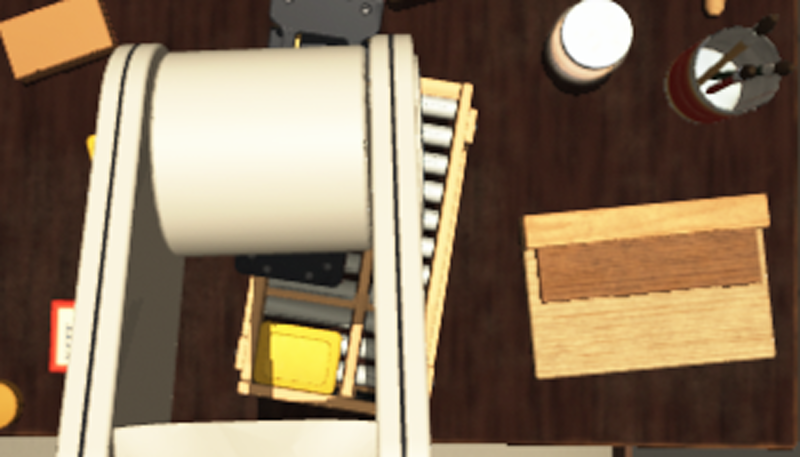

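View pics/c6.png

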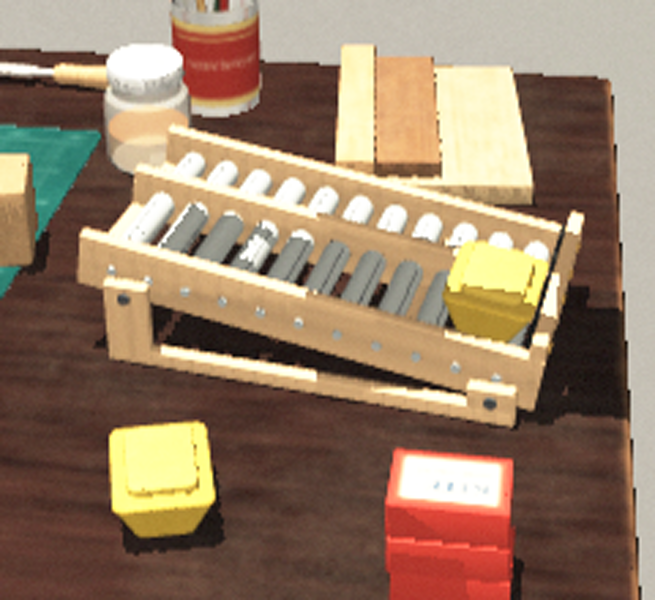

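The offcut lies along the batten and the first tin stands at the stop. Now the second tin, with a fresh measurement, plus the carton label as the carton measure.

```bash
cat >> h.py <<'E'
def rect(m,roi):
    k=np.zeros_like(m);x,y,w,h=roi;k[y:y+h,x:x+w]=m[y:y+h,x:x+w]
    c=max(cv2.findContours(k,0,1)[0],key=cv2.contourArea); return cv2.minAreaRect(c)
def obj(r,z):
    W=np.array([onz("top",p,z) for p in cv2.boxPoints(r)]); e=np.diff(W,axis=0)
    L=np.linalg.norm(e,axis=1); l=e[0] if L[0]>L[1] else e[1]
    return W.mean(0),L[:2],np.degrees(np.arctan2(l[1],l[0]))%180
def away(): move_pose([.45,-.25,.3],down(HY))
def tin(im): return obj(rect(mask(im,(20,120,60),(35,255,255)),(165,190,85,70)),.015)
def carton(im,z): return obj(rect(mask(im,(0,0,150),(180,90,255)),(172,280,55,55)),z)
E
python3 - <<'E'
from h import *
away(); im=shot("top","t4")
print("tin",*tin(im)); print("carton",*carton(im,.066)); print("carton old",*carton(cv2.imread("pics/top0.png"),.066))
print(get_time())
E
```

```text
tin [0.6051 0.215  0.015 ] [0.0739 0.0581] 106.43913874359785
carton [0.4423 0.2485 0.066 ] [0.0301 0.0478] 1.4738325015717066
carton old [0.4423 0.2485 0.066 ] [0.0301 0.0478] 1.4738325015717066
29.5
```

```bash
python3 - <<'E'
from h import *
pick([.6051,.215,.005],down(np.radians(15.7)),.9)
load(.031,.0055,.78)
pick([.4423,.2485,.0475],down(0),.9)
load(-.0455,.005,.82)
away(); im=shot("top","t5"); shot("side","s5"); print("carton",*carton(im,.044),get_time())
R=lambda im,x,y,w,h,W,H:cv2.resize(im[y:y+h,x:x+w],(W,H),interpolation=cv2.INTER_CUBIC)
cv2.imwrite("pics/c7.png",R(im,160,170,350,190,800,434))
E
```

```text
pick hit False tcp [0.6052 0.215  0.0054] width mm 56.29238320823659 F 30.000589191913605
 after lift width 55.78525497935829 35.275
 width before place 56.40857111339672
place hit False [0.6164 0.0246 0.0717]
39.7667
pick hit False tcp [0.4425 0.2486 0.0479] width mm 61.662095589279495 F 30.000977218151093
 after lift width 61.645401544487406 44.4667
 width before place 62.20727484266764
place hit False [ 0.6061 -0.0512  0.0712]
49.425
carton [0.4413 0.2495 0.044 ] [0.0288 0.0469] 1.4641345823880556 50.5167
```

View pics/c7.png

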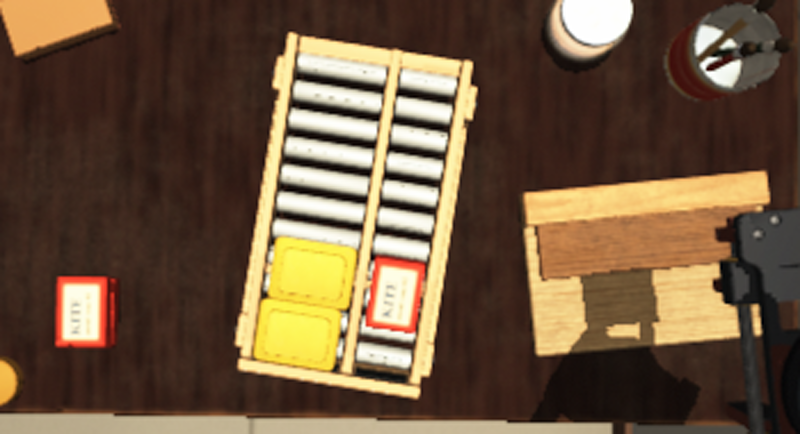

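Both tins stand closed at the stop; the first carton, at about (397,293) in the crop, may still be running. Next carton.

```bash
cat >> h.py <<'E'
def cpos(im):
    m=mask(im,(0,0,200),(180,60,255)); k=mask(im,(0,150,80),(8,255,255))|mask(im,(172,150,80),(180,255,255))
    k[:,:255]=0;k[:,385:]=0;k[:170]=0;k[355:]=0
    out=[]
    for c in cv2.findContours(k,0,1)[0]:
        if cv2.contourArea(c)<50: continue
        r=cv2.minAreaRect(c); p=onz("top",r[0],.07); l=Ro.from_euler('z',-TH).apply(p-RO); out.append((l[:2].round(4),np.round(r[1],1)))
    return out
E
python3 - <<'E'
from h import *
im=shot("top"); print(cpos(cv2.imread("pics/t5.png")),cpos(im))
pick([.4413,.2495,.0255],down(0),.9); im=shot("top"); print(cpos(im))
load(-.0455,.005,.82)
away(); wait(1); im=shot("top","t6"); print(cpos(im)); print("carton",*carton(im,.022),get_time())
E
```

```text
[(array([-0.0585, -0.045 ]), array([22.8, 31.7]))] [(array([-0.0656, -0.0448]), array([22.8, 33.2]))]
pick hit False tcp [0.4415 0.2496 0.0259] width mm 61.96567813388593 F 29.99838888645172
 after lift width 61.59025632346459 56.1167
[(array([-0.1011, -0.0445]), array([22.9, 32.2]))]
 width before place 62.328995647090125
place hit False [ 0.6061 -0.0512  0.0713]
61.1333
[(array([-0.0707, -0.0449]), array([22.9, 63. ]))]
carton [0.4393 0.2482 0.022 ] [0.0315 0.048 ] 1.4447405681382577 63.175
```

```bash
python3 - <<'E'
from h import *
pick([.4393,.2482,.004],down(0),.9); print(cpos(shot("top")))
load(-.0455,.0055,.82)
away(); wait(2.5); im=shot("top","t7"); s=shot("side","s7"); print(cpos(im),get_time())
R=lambda im,x,y,w,h,W,H:cv2.resize(im[y:y+h,x:x+w],(W,H),interpolation=cv2.INTER_CUBIC)
cv2.imwrite("pics/c8.png",np.hstack([R(im,250,160,260,190,430,314),R(s,240,170,220,190,363,314)]))
E
```

```text
pick hit False tcp [0.4396 0.2484 0.0044] width mm 61.8351494527179 F 29.98555898666382
 after lift width 61.64102303797952 68.85
[(array([-0.0708, -0.0449]), array([22.9, 63.1]))]
 width before place 61.681064503068825
place hit False [ 0.606  -0.0513  0.0718]
73.85
[(array([-0.0413, -0.0448]), array([23.5, 92.8]))] 77.4417
```

View pics/c8.png

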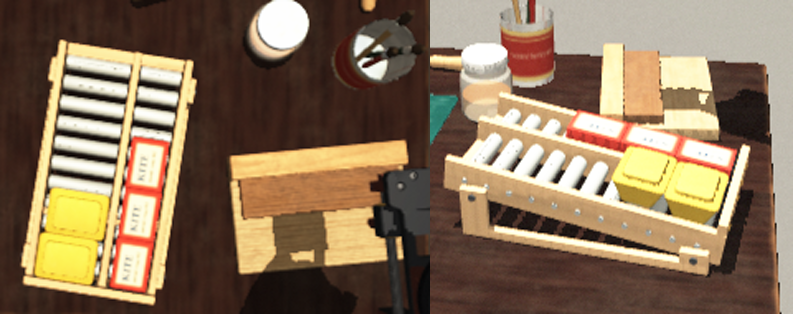

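Both rows are closed from the stop, the offcut is along the batten, and the jar is in its place.

```bash
python3 - <<'E'
from h import *
im=shot("top"); print(cpos(im), cv2.absdiff(im,cv2.imread("pics/t7.png"))[160:350,250:500].mean())
print(job_done())
E
```

```text
[(array([-0.0413, -0.0448]), array([23.5, 92.8]))] 0.37639298245614033
the job is handed in; nothing more can be done
None
```

The job is handed in: the offcut lies flat along the bench hook's batten, two tins and three cartons (all this start had) stand in closed rows from the stop, and the jar was not moved.

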